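Clamp the half-inserted dental model in its holder

ROBOT

A 6-joint arm with a two-finger parallel gripper is mounted at the origin on the work surface. World frame = base frame: x ahead of the robot, y to its left, z up, the work surface at z = 0. Lengths are in m, angles in rad, forces in N, time in s.
With the tool pointing down it reaches from about 0.325 to 0.9 m from the base axis. Payload 6.1 kg.
Tool frame: the origin (TCP) lies midway between the tips of the shut fingers; the grasp point (between the pads) lies env.grip_depth behind it (env.grip_depth is the distance from the TCP to the grasp point, in m); z points along the fingers, y is the line along which they close (so a half turn about z gives the same grasp; the last joint's range is limited). The gripper opens to 87 mm and grips with 3 to 60 N. Pads are 19 mm wide; open, the fingers measure 117 mm over their backs; the gripper's body (75 mm by 190 mm) begins 51 mm behind the grasp point.
Start: joints at [-1.395, 0.22, 1.526, -0, 1.395, -0.126], TCP at [0.186, -0.597, 0.223] pointing down, gripper open.
Joint ranges: [-2.98, 2.98], [-0.91, 2.08], [0.09, 2.57], [-1.24, 4.39], [0.2, 2.65], [-2.68, 2.68]. Speed limits (rad/s): [2.57, 2.57, 3.01, 3.14, 3.14, 3.14].

INTERFACE

Orientations are given as a unit quaternion [x, y, z, w].
In Python, from station import env, cams gives the robot as it stands.
- The arm moves only by the tool step_arm, never from a script. Its arguments are lists of equal length, an entry for each row: "grip": the finger opening in mm, from 0 to 87; "travel": the shift along the tool's x, y, z in mm, a list of three; "delta_rot": the turn, a rotation vector about the tool's x, y, z in rad, a list of three. In form: {"grip": [grip, ...], "travel": [[tx, ty, tz], ...], "delta_rot": [[wx, wy, wz], ...]}. A call has 1 to 8 rows; each row shifts and turns the commanded pose from where the row before left it, along the tool's axes as they then stand; what a row does not reach is not made up. A row lasts 1/10 s, in which the tool goes at most 50 mm and 8.59 degrees, less where a joint would pass 70% of its speed; a pose out of reach is approached as far as the arm can. A call with a gripper value outside its range is refused whole. The fingers move at their own pace and stop on an object; "force" is the grip in N (left out, the last holds). Time passes only in rows, so rows that do not move let the fingers close. It gives the time, the measured TCP pose, the force, the opening and the grip force at its end, in the units of the state.
- env.read_state(): the state, without advancing time (a new reading comes with each control period).
- cams.camera(name): name is "side" or "top" or "wrist"; returns the picture (480x640x3 uint8, red, green, blue); there is no depth.
- cams.get_calibration(name): a dict with "camera_matrix" (3x3 intrinsics, pixels), "rvec" (rotation vector, rad) and "tvec" (3), from world to camera coordinates, as OpenCV has them. Camera axes: x right, y down, z forward; pixel columns grow to the right and rows downward; lengths in m; the calibration is good to about 2 mm. A picture is of the moment at which its call begins: read the wrist's pose just before it. get_calibration takes no time and is no camera call; for the wrist camera it gives the pose at the moment of the call.
- env.finish_job(): hands the job in; it is judged then, once.
The state is a dict: "time": time; "joint_pos": joint angles; "joint_velocities": joint speeds; "effort": joint torques, N m; "position": TCP position; "tool_rot": TCP orientation; "contact_force": force on the tool from outside, world axes, zero at the start; "torque": the same for the moment, N m; "width": opening from 0.0 (shut) to 1.0 (fully open); "grip_force": force on a finger pad.
Only numpy, scipy, OpenCV 4.12 (cv2) and the standard library are available. Lean on these libraries where they do the work, as an engineer would, in place of code of your own. Each camera call takes 0.05 s, during which the arm holds its last target. There are 200 camera calls.

TASK

One of the two model holders on the bench still has its plaster model standing half out, with the clamp lever hanging half shut in its way. Swing that lever up and right back past upright, push the model gently along the channel until it is fully home against the end stop, then swing the lever over and press it down firmly until its rubber pad grips the model's plate and stays gripping. Leave the other holder, already clamped, and everything else on the bench as they are.

Things in the scene. Friction and masses are not known exactly. Their poses are not given: they have to be found in the camera images.
- holder: Holder to work on: fixed aluminium bed carrying a steel channel. Origin on the table under the channel's centre line; x runs along the channel to the end stop, z up. Bed covers x -150 to 100, y -58 to 86 mm, top at z 16. Two hinge cheeks at x -8 to 28, y 59 to 85, up to z 56. Place and yaw vary.
- holder_mouth (a point): Middle of the mouth between the rails, on the bed top, at holder (-20, 0, 16) mm; axes as the holder's. From here to the end stop run two rails, 12 mm thick, inner faces at y -37 and 37, tops at z 32; before it flared guides open to about 93 mm inside width at x -63.
- holder_home (a point): Where the cast's origin lies when fully home: on the bed top, at holder (38, 0, 16) mm; axes as the holder's. The end stop's near face is 50 mm beyond (holder x 88, top at z 48).
- clamp (a joint): Angle of the clamp lever: 0 = shut, level across the channel; grows as the tip rises; 1.57 upright; limit 2.1, leaning back over the hinge side. Stiff friction hinge (about 4 N at the tip): stays where it is left. With the plate under the pad, about 10 N down on the paddle shuts it firmly, near 0; without, it sinks to -0.05.
- clamp_hinge (a point): Point on the lever's hinge axis, at holder (10, 72, 43) mm; the axis runs along the holder's x. Axes as the holder's. When shut the lever points to holder -y.
- clamp_tip (a point): Middle of the black paddle at the lever's end, 138 mm from the hinge axis. Lever: steel bar 16 wide, 10 thick, centred on the hinge axis, along its own -y. Paddle 30 wide, 12 thick, 118 to 158 mm from the axis. When shut, the bar lies at holder x 2 to 18, and the paddle overhangs the bed's -y side, underside at z 37.
- clamp_pad: Springy rubber pad of 14 mm diameter under the lever, 72 mm from the hinge axis (over the channel's middle when shut); gives up to 3 mm, about 4 N per mm. Origin at its root on the bar's underside; its gripping face is 11 mm below, and meets the plate's top (z 28) just before the lever is level.
- cast: Model to load: grey plate 100 x 70 x 12 mm bearing a plaster dental model, 0.28 kg, 60 mm tall in all. Origin: centre of the plate's underside; x towards the end stop. Plaster covers plate x -14 to 48, y -32 to 32 mm; the rear of the plate (x -50 to -14) is a bare lip, top at z 12, that comes under the pad. Starts on the bed in the channel's mouth, 125 to 145 mm short of home, a little askew.
- holder2: The other, identical holder, already loaded; leave alone.
- holder2_home (a point): Home point of the other holder.
- clamp2 (a joint): Lever of the other holder, shut (about 0).
- cast2: Identical model, home in the other holder; leave alone.
- jar: Bystander: amber glass jar with black cap, 52 mm across, 58 mm tall. Origin: underside's centre.
- loose_model: Bystander: loose plaster dental model, about 65 x 62 x 36 mm. Origin: underside's centre.
- screwdriver: Bystander: screwdriver, 150 mm, lying. Origin: underside, middle of its length.
- brush: Bystander: brush, 170 mm, lying. Origin: underside, middle of its length.
- mug: Bystander: white mug, 76 mm across, 85 mm tall. Origin: underside's centre.
- bottle: Bystander: white plastic bottle, 56 mm across, 130 mm tall. Origin: underside's centre.
Mind the look-alikes: they are no part of the job. Leave any red look-alike of the cast alone.

How it is judged:
On the way, in this order (a step that is already met when the one before it is completed fails the run):
1. the lever is swung back past upright (value of joint clamp above 1.6 rad), for 0.2 s.
2. the model is pushed fully home against the end stop (x of cast in the frame of holder_home above -0.003 m and z of cast in the frame of holder_home below 0.004 m and angle between the x axis of cast and the x axis of holder, either way round below 0.06 rad), for 0.2 s.
3. the lever is shut with its pad gripping the plate (value of joint clamp below 0.03 rad and contact force between clamp_pad and cast above 3 N), for 0.2 s.
At the end, for the whole second after the job is handed in: The model's plate is within 3 mm of fully home, flat on the bed and square in the channel (3 degrees); the lever is shut (under 0.03 rad) and its pad still bears on the plate with more than 3 N by itself; all at rest (all of step 2 and all of step 3 and linear speed of cast below 0.01 m/s); the robot touches nothing.
It fails at once if the model is pushed harder than 40 N (contact force between the fingers and cast above 40 N).
It fails at once if the model is tipped or lifted (angle between cast's own z axis and vertical above 0.25 rad or height (world z) of cast above 0.035 m).
It fails at once if the other holder is disturbed (distance of cast2 from where it was at the start of the episode above 0.006 m or value of joint clamp2 above 0.06 rad).
It fails at once if a bystander is knocked away (distance of any of jar, loose_model, screwdriver, brush, mug, bottle from where it was at the start of the episode above 0.03 m).
It also fails if it takes over 72 s, if anything falls off the work surface, if the arm or the gripper's body presses on something with over 40 N, if the wrist force passes 120 N, or if a joint passes its speed limit or range.

## Working session

There is one attempt and no reset: what is moved stays moved. The work goes in short steps, Python scripts to look and compute and a tool call to move; the robot and the scene stay as the last step left them, time stands still between calls to the robot, and variables do not carry over. Pictures are saved under pics/ and viewed, at most 10 in all, crops included, and the job is handed in when it is done.

Besides the shell and the picture viewer there is one more tool, called after ">>>" by a JSON object that holds its "method" and its "body". step_arm: Moves the arm, as the interface text tells. Its arguments: {"type":"object","properties":{"grip":{"type":"array"},"travel":{"type":"array"},"delta_rot":{"type":"array"},"force":{"type":"number"}},"required":["grip","travel","delta_rot"]}

```bash
mkdir -p pics
cat > h.py <<'E'
import numpy as np, cv2
from scipy.spatial.transform import Rotation as R
from station import env, cams
def cal(n):
    c=cams.get_calibration(n); K=np.array(c["camera_matrix"],float); Rm=cv2.Rodrigues(np.array(c["rvec"],float))[0]; t=np.array(c["tvec"],float).ravel()
    return K,Rm,t
def ray(c,uv):
    K,Rm,t=c; d=Rm.T@np.linalg.inv(K)@np.array([uv[0],uv[1],1.]); return -Rm.T@t,d/np.linalg.norm(d)
def plane(c,uv,z):
    o,d=ray(c,uv); return o+d*(z-o[2])/d[2]
def proj(c,p):
    K,Rm,t=c; q=K@(Rm@np.array(p,float)+t); return q[:2]/q[2]
def tri(c1,u1,c2,u2):
    o1,d1=ray(c1,u1);o2,d2=ray(c2,u2)
    s=np.linalg.lstsq(np.c_[d1,-d2],o2-o1,rcond=None)[0]
    a,b=o1+s[0]*d1,o2+s[1]*d2; return (a+b)/2,np.linalg.norm(a-b)
def snap(n,f):
    c=cal(n); im=cv2.cvtColor(np.asarray(cams.camera(n)),cv2.COLOR_RGB2BGR); cv2.imwrite('pics/'+f,im); return c,im
E
python3 - <<'E'
from h import *
a=snap('top','top0.png');b=snap('side','side0.png')
for c in (a[0],b[0]): print(c[0].tolist(),ray(c,(320,240)))
print(env.grip_depth, env.read_state())
E
```

```text
[[605.5599471485783, 0.0, 320.6896879264799], [0.0, 605.5599471485783, 249.471196379905], [0.0, 0.0, 1.0]] (array([0.45372014, 0.09231558, 1.44942096]), array([ 0.09496529, -0.00470541, -0.99546946]))
[[521.0401833156575, 0.0, 318.18958439106433], [0.0, 521.0401833156575, 240.22471451259895], [0.0, 0.0, 1.0]] (array([ 0.47502464, -0.72118078,  0.59217356]), array([ 0.08138455,  0.83617083, -0.54239736]))
0.0187 {'time': 0.1, 'joint_pos': array([-1.39509090e+00,  2.21156141e-01,  1.52751925e+00, -1.08958971e-05,
        1.39467298e+00, -1.26094373e-01]), 'joint_velocities': array([-1.60973237e-03, -1.06103950e-03, -1.92514410e-03,  9.37313625e-05,
        8.62611305e-05,  2.21578061e-03]), 'effort': array([ 1.93804881e-03, -4.95941556e+01, -3.88519549e+01,  7.03649595e-02,
        5.16183756e-02, -6.19340176e-05]), 'position': array([ 0.18567165, -0.59619562,  0.2215292 ]), 'tool_rot': array([ 9.88635673e-01,  1.50328756e-01, -2.71346643e-05, -8.77454426e-04]), 'contact_force': array([ 0.08955239, -0.3120476 , -0.10420763]), 'torque': array([-0.00088376, -0.12231649,  0.03691319]), 'grip_force': 0.0, 'width': 1.0001057244048812}
```

View pics/top0.png

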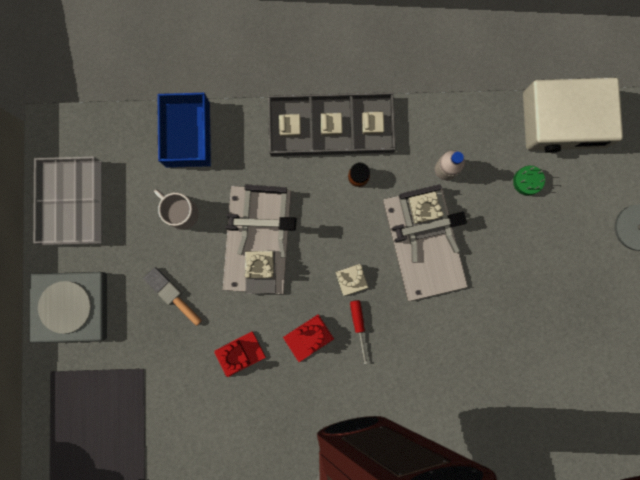

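View pics/side0.png

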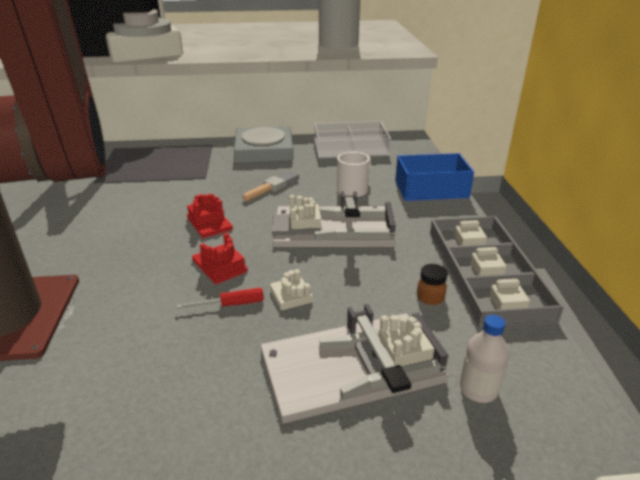

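The top view shows the candidates for the cast:
- half-out grey-plate model at (259,265)
- clamped cast2 at (427,207)
- loose model at (351,279)
- red look-alikes at (240,353) and (309,338)
- three tray models at (289..373,124)

I choose (259,265), in the left holder, whose lever paddle is at (293,223). The same holder is at (335,225) in the side view. I'll check this in a close crop.

Run:
```python
import cv2,numpy as np
t=cv2.imread('pics/top0.png')[175:305,215:315]; s=cv2.imread('pics/side0.png')[180:255,265:405]
t=cv2.resize(t,None,fx=4,fy=4,interpolation=cv2.INTER_CUBIC); s=cv2.resize(s,None,fx=2.8,fy=2.8,interpolation=cv2.INTER_CUBIC)
o=np.zeros((520,792,3),np.uint8); o[:,:400]=t; o[:s.shape[0],400:400+s.shape[1]]=s
cv2.imwrite('pics/crop0.png',o)
```

```text
(no output)
```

View pics/crop0.png

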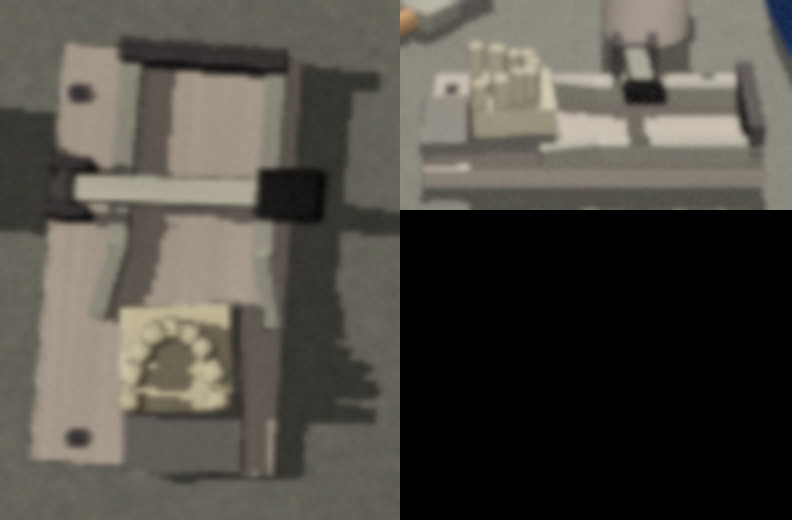

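The crop confirms it: the lever is half raised across the channel, and the cast sits in the mouth with its bare lip to the rear. In top pixels, the bed corners are about (231,186), (223,290) and (283.5,294), and the paddle is at (288,224). In side pixels, the paddle is at about (352,212).

Run:
```python
from h import *
ct=cal('top');cs=cal('side')
H=np.array([[.1,.086],[-.15,.086],[-.15,-.058]])
P=np.array([plane(ct,u,.016) for u in [(231.2,185.7),(223,290),(283.5,293.7)]]); print(P)
def fit(H,P):
    h=H-H.mean(0);p=P[:,:2]-P[:,:2].mean(0)
    th=np.arctan2((h[:,0]*p[:,1]-h[:,1]*p[:,0]).sum(),(h*p).sum()); Rm=np.array([[np.cos(th),-np.sin(th)],[np.sin(th),np.cos(th)]])
    o=P[:,:2].mean(0)-Rm@H.mean(0); return th,o,Rm
th,o,Rm=fit(H,P);print(th,o, (H@Rm.T+o-P[:,:2])*1000)
p,e=tri(ct,(287.7,223.7),cs,(352.5,211));print('paddle',p,e, Rm.T@(p[:2]-o))
for n,u in dict(lipNL=(246.5,293),lipNR=(274.5,293)).items(): q=plane(ct,u,.028);print(n,Rm.T@(q[:2]-o))
for n,u in dict(pl=(245,252),pr=(273.5,251.3)).items(): q=plane(ct,u,.05);print(n,Rm.T@(q[:2]-o))
```

```text
[[0.7269902  0.29427645 0.016     ]
 [0.47844631 0.31783702 0.016     ]
 [0.46564546 0.17529949 0.016     ]]
-0.09432857506602714 [0.61981844 0.21836067] [[ 0.48391148  0.28301947]
 [ 0.13921216  0.26964059]
 [-0.62312364 -0.55266005]]
paddle [0.62376091 0.15791449 0.08567776] 0.0015436912223204217 [ 0.00961829 -0.05980613]
lipNL [-0.15351782  0.02841607]
lipNR [-0.14921781 -0.03695939]
pl [-0.05927021  0.03639393]
pr [-0.05330153 -0.02935382]
```

The holder fit is good to 0.6 mm: origin (0.620, 0.218), yaw −0.094. The lever is at about 0.31 rad and the cast about 139 mm short of home. I'll first turn the tool so that tool y = holder x and tool x = holder y.

>>> {"method": "step_arm", "body": {"grip": [60, 60, 60, 60, 60, 60, 60, 60], "travel": [[0, 0, 0], [0, 0, 0], [0, 0, 0], [0, 0, 0], [0, 0, 0], [0, 0, 0], [0, 0, 0], [0, 0, 0]], "delta_rot": [[0, 0, -0.147], [0, 0, -0.147], [0, 0, -0.147], [0, 0, -0.147], [0, 0, -0.147], [0, 0, -0.147], [0, 0, -0.147], [0, 0, -0.147]], "force": 20}}

```text
time: 0.9
position: [0.1857, -0.5964, 0.2219]
tool_rot: [0.737, 0.676, 0.0, -0.001]
contact_force: [0.3, -0.7, 0.0]
width: 0.692
grip_force: 0.0
```

```bash
cat >> h.py <<'E'
TH=-0.0943; O=np.array([.6198,.2184,0]); RH=R.from_euler('z',TH).as_matrix()
def w(h): return O+RH@np.array(h)/1000   # holder mm -> world m
def hol(p): return RH.T@(np.array(p)-O)*1000
G=R.from_matrix(RH@np.array([[0,1,0],[1,0,0],[0,0,-1.]]))
def togo(h=None):
    s=env.read_state(); T=R.from_quat(s['tool_rot'])
    np.set_printoptions(precision=3,suppress=True)
    print('t',s['time'],'tcp holder mm',hol(s['position']),'f holder',RH.T@s['contact_force'],'w',s['width']*87,'gf',s['grip_force'])
    print('rotvec to G (tool)',(T.inv()*G).as_rotvec())
    if h is not None: print('travel mm',T.inv().apply(w(h)-s['position'])*1000)
E
python3 -c "
from h import *
togo([10,-60,180])"
```

```text
t 0.9 tcp holder mm [-355.425 -852.016  221.862] f holder [ 0.341 -0.714  0.04 ] w 60.232598164895116 gf 0.0
rotvec to G (tool) [-0.    -0.001  0.007]
travel mm [789.241 371.285  42.691]
```

>>> {"method": "step_arm", "body": {"grip": [60, 60, 60, 60, 60, 60, 60, 60], "travel": [[40, 19, 0], [40, 19, 0], [40, 19, 0], [40, 19, 0], [40, 19, 0], [40, 19, 0], [40, 19, 0], [40, 19, 0]], "delta_rot": [[0, 0, 0], [0, 0, 0], [0, 0, 0], [0, 0, 0], [0, 0, 0], [0, 0, 0], [0, 0, 0], [0, 0, 0]]}}

```text
time: 1.7
position: [0.3672, -0.2904, 0.2222]
tool_rot: [0.739, 0.673, 0.0, -0.0]
contact_force: [1.1, 0.0, 0.0]
width: 0.686
grip_force: 0.0
```

>>> {"method": "step_arm", "body": {"grip": [60, 60, 60, 60, 60, 60, 60, 60], "travel": [[40, 19, 0], [40, 19, 0], [40, 19, 0], [40, 19, 0], [40, 19, 0], [40, 19, 0], [40, 19, 0], [40, 19, 0]], "delta_rot": [[0, 0, 0], [0, 0, 0], [0, 0, 0], [0, 0, 0], [0, 0, 0], [0, 0, 0], [0, 0, 0], [0, 0, 0]]}}

```text
time: 2.5
position: [0.5483, 0.0141, 0.2222]
tool_rot: [0.739, 0.674, -0.0, -0.0]
contact_force: [-0.0, -1.5, 0.3]
width: 0.694
grip_force: 0.0
```

```bash
python3 -c "
from h import *
togo([10,-60,220]); c,im=snap('wrist','w1.png'); print(ray(c,(320,240)))
for h in ([10,-60,86],[-150,86,16],[100,86,16],[-150,-58,16],[10,72,43]): print(h,proj(c,w(h)))"
```

```text
t 2.5 tcp holder mm [ -51.956 -210.112  222.19 ] f holder [ 0.119 -1.522  0.342] w 60.40311229915717 gf 0.0
rotvec to G (tool) [-0.     0.     0.001]
travel mm [150.019  62.181   2.147]
(array([0.554, 0.094, 0.384]), array([-0.019, -0.304, -0.953]))
[10, -60, 86] [402.475  28.777]
[-150, 86, 16] [ 198.545 -151.495]
[100, 86, 16] [ 506.432 -150.953]
[-150, -58, 16] [213.395  45.88 ]
[10, 72, 43] [ 401.989 -154.226]
```

View pics/w1.png

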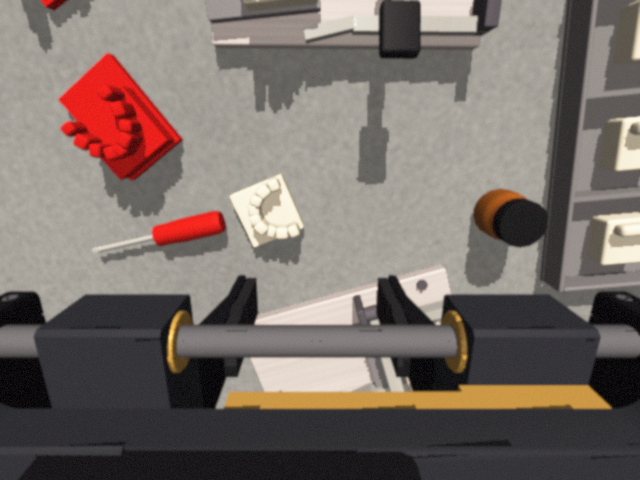

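The wrist view agrees with the fit. The paddle is at (400,28), predicted (402,29), and the bed corner is at (212,45), predicted (213,46). I'll move over the paddle, go down and grip it.

>>> {"method": "step_arm", "body": {"grip": [60, 60, 60, 60, 60, 60, 60, 60], "travel": [[38, 15, 0], [38, 15, 0], [37, 16, 0], [37, 16, 0], [0, 0, 40], [0, 0, 40], [0, 0, 40], [0, 0, 38]], "delta_rot": [[0, 0, 0], [0, 0, 0], [0, 0, 0], [0, 0, 0], [0, 0, 0], [0, 0, 0], [0, 0, 0], [0, 0, 0]]}}

```text
time: 3.35
position: [0.6227, 0.1559, 0.0622]
tool_rot: [0.739, 0.674, -0.001, -0.0]
contact_force: [0.0, 0.4, -0.7]
width: 0.693
grip_force: 0.0
```

>>> {"method": "step_arm", "body": {"grip": [60, 25, 25, 25, 25, 25, 25, 25], "travel": [[0, 0, 0], [0, 0, 0], [0, 0, 0], [0, 0, 0], [0, 0, 0], [0, 0, 0], [0, 0, 0], [0, 0, 0]], "delta_rot": [[0, 0, 0], [0, 0, 0], [0, 0, 0], [0, 0, 0], [0, 0, 0], [0, 0, 0], [0, 0, 0], [0, 0, 0]], "force": 20}}

```text
time: 4.15
position: [0.6238, 0.1557, 0.0653]
tool_rot: [0.739, 0.673, 0.0, 0.0]
contact_force: [-2.0, -1.7, 3.6]
width: 0.343
grip_force: 20.0
```

```bash
python3 -c "
from h import *
togo([10,-60,64])
s=env.read_state(); g=hol(s['position'])+[0,0,18.7]; r=g[1:]-[72,43]; L=np.hypot(*r); a=np.arctan2(r[1],-r[0]);print(L,a)
L=138
prev=r
for k in range(1,13):
    b=.29+(1.95-.29)*k/12; n=L*np.array([-np.cos(b),np.sin(b)]); print(k,b,(n-prev)*[1,-1]); prev=n"
```

```text
t 4.15 tcp holder mm [  9.899 -62.004  65.294] f holder [-1.815 -1.849  3.642] w 29.83053619256666 gf 19.99784111045301
rotvec to G (tool) [0.001 0.    0.001]
travel mm [2.004 0.102 1.294]
140.13382468063526 0.2968749199125368
1 0.42833333333333334 [  8.471 -16.325]
2 0.5666666666666667 [  9.103 -16.763]
3 0.705 [ 11.328 -15.347]
4 0.8433333333333333 [ 13.336 -13.639]
5 0.9816666666666665 [ 15.089 -11.669]
6 1.1199999999999999 [16.554 -9.477]
7 1.2583333333333333 [17.703 -7.104]
8 1.3966666666666667 [18.513 -4.595]
9 1.535 [18.97  -1.998]
10 1.6733333333333331 [19.064  0.636]
11 1.8116666666666665 [18.794  3.259]
12 1.95 [18.165  5.82 ]
```

>>> {"method": "step_arm", "body": {"grip": [25, 25, 25, 25, 25, 25, 25, 25], "travel": [[3, 0, -8], [4, 0, -8], [4, 0, -8], [5, 0, -8], [5, 0, -8], [6, 0, -8], [6.5, 0, -7], [6.5, 0, -7]], "delta_rot": [[0, 0, 0], [0, 0, 0], [0, 0, 0], [0, 0, 0], [0, 0, 0], [0, 0, 0], [0, 0, 0], [0, 0, 0]]}}

```text
time: 4.95
position: [0.6275, 0.1942, 0.1262]
tool_rot: [0.739, 0.673, -0.001, 0.001]
contact_force: [2.6, -4.7, -4.6]
width: 0.345
grip_force: 20.0
```

```bash
cat > arc.py <<'E'
from h import *
import sys
togo()
s=env.read_state(); g=hol(s['position']-R.from_quat(s['tool_rot']).apply([0,0,.0187])); r=g[1:]-[72,43]; a0=np.arctan2(r[1],-r[0]);print('L,a',np.hypot(*r),a0)
a1,N,L=float(sys.argv[1]),int(sys.argv[2]),float(sys.argv[3]); prev=r
for k in range(1,N+1):
    b=a0+(a1-a0)*k/N; n=L*np.array([-np.cos(b),np.sin(b)]); print(k,(n-prev)*[1,-1]); prev=n
E
python3 arc.py 1.95 14 139
```

```text
t 4.95 tcp holder mm [  9.991 -23.397 126.168] f holder [ 3.052 -4.453 -4.572] w 29.98999642287897 gf 20.001519334036857
rotvec to G (tool) [0.    0.003 0.001]
L,a 139.52740430115873 0.8184592656385298
1 [ 8.864 -6.952]
2 [ 9.068 -6.627]
3 [ 9.574 -5.873]
4 [10.016 -5.081]
5 [10.394 -4.256]
6 [10.704 -3.403]
7 [10.943 -2.527]
8 [11.112 -1.636]
9 [11.208 -0.733]
10 [11.23   0.174]
11 [11.179  1.08 ]
12 [11.056  1.979]
13 [10.86   2.865]
14 [10.593  3.733]
```

The lever follows the arc well, so I'll continue.

>>> {"method": "step_arm", "body": {"grip": [25, 25, 25, 25, 25, 25, 25, 25], "travel": [[9, 0, -7], [9, 0, -6.5], [9.5, 0, -6], [10, 0, -5], [10.5, 0, -4], [10.5, 0, -3.5], [11, 0, -2.5], [11, 0, -1.5]], "delta_rot": [[0, 0, 0], [0, 0, 0], [0, 0, 0], [0, 0, 0], [0, 0, 0], [0, 0, 0], [0, 0, 0], [0, 0, 0]]}}

```text
time: 5.75
position: [0.6355, 0.2744, 0.1635]
tool_rot: [0.739, 0.673, -0.001, 0.001]
contact_force: [0.7, -6.4, 4.0]
width: 0.343
grip_force: 20.0
```

>>> {"method": "step_arm", "body": {"grip": [25, 25, 25, 25, 25, 25, 25, 25], "travel": [[11, 0, -0.5], [11, 0, 0], [11, 0, 1], [11, 0, 2], [11, 0, 3], [10.5, 0, 3.5], [0, 0, 0], [0, 0, 0]], "delta_rot": [[0, 0, 0], [0, 0, 0], [0, 0, 0], [0, 0, 0], [0, 0, 0], [0, 0, 0], [0, 0, 0], [0, 0, 0]]}}

```text
time: 6.55
position: [0.6423, 0.3425, 0.1552]
tool_rot: [0.739, 0.674, 0.002, 0.0]
contact_force: [3.6, 3.5, 3.8]
width: 0.341
grip_force: 20.0
```

```bash
python3 arc.py 1.95 1 139
```

```text
t 6.55 tcp holder mm [ 10.679 125.655 155.153] f holder [3.284 3.832 3.754] w 29.709999779512838 gf 20.00912986091862
rotvec to G (tool) [ 0.004 -0.003  0.002]
L,a 141.40553288005367 1.9595759911148058
1 [-2.146  1.727]
```

Lever at about 1.96 rad. I'll release it, rise and move behind the cast with the fingers shut.

>>> {"method": "step_arm", "body": {"grip": [60, 60, 60, 60, 60, 60, 60, 60], "travel": [[0, 0, 0], [0, 0, 0], [0, 0, 0], [0, 0, 0], [0, 0, -20], [0, 0, -20], [0, 0, -20], [0, 0, -20]], "delta_rot": [[0, 0, 0], [0, 0, 0], [0, 0, 0], [0, 0, 0], [0, 0, 0], [0, 0, 0], [0, 0, 0], [0, 0, 0]]}}

```text
time: 7.35
position: [0.6405, 0.3409, 0.234]
tool_rot: [0.739, 0.673, -0.0, -0.0]
contact_force: [0.7, -1.0, -0.2]
width: 0.689
grip_force: 0.0
```

>>> {"method": "step_arm", "body": {"grip": [60, 60, 0, 0, 0, 0, 0, 0], "travel": [[-19, -33, 0], [-21, -33, 0], [-22, -34, 0], [-22, -34, 0], [-22, -34, 0], [-22, -33, 0], [0, 0, 0], [0, 0, 0]], "delta_rot": [[0, 0, 0], [0, 0, 0], [0, 0, 0], [0, 0, 0], [0, 0, 0], [0, 0, 0], [0, 0, 0], [0, 0, 0]]}}

```text
time: 8.15
position: [0.4286, 0.2321, 0.234]
tool_rot: [0.739, 0.673, 0.001, 0.0]
contact_force: [0.6, 0.3, -0.1]
width: 0.228
grip_force: 0.0
```

```bash
python3 -c "
from h import *
togo([-190,-2,21])
a=snap('top','top1.png')[1];b=snap('side','side1.png')[1]
o=np.zeros((520,800,3),np.uint8)
t=cv2.resize(a[175:305,200:300],None,fx=4,fy=4);s=cv2.resize(b[140:260,260:410],None,fx=2.6,fy=2.6)
o[:,:400]=t;o[:s.shape[0],400:400+s.shape[1]]=s;cv2.imwrite('pics/crop1.png',o)"
```

```text
t 8.15 tcp holder mm [-191.676   -4.336  233.977] f holder [ 0.553  0.382 -0.066] w 19.822136725096357 gf 0.0
rotvec to G (tool) [ 0.001 -0.001  0.001]
travel mm [  2.193   1.415 212.981]
```

View pics/crop1.png

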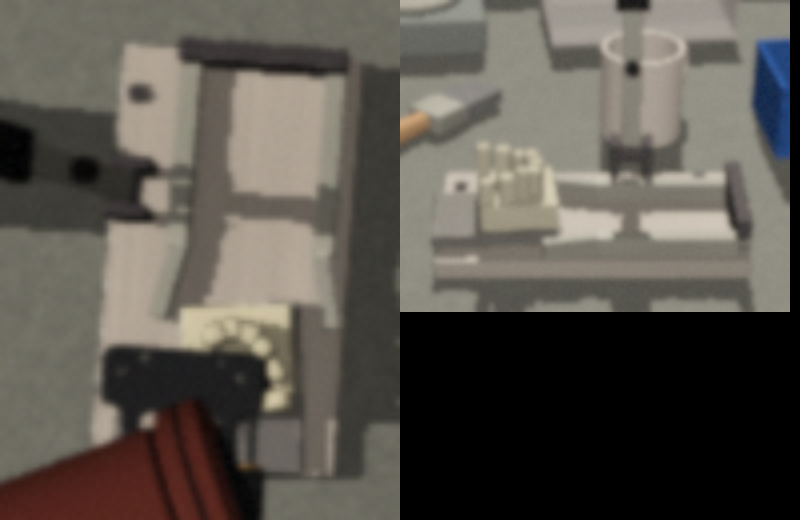

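The lever leans back and stays, with its paddle at crop (12,150). The cast is untouched. I'll go down behind the plate.

>>> {"method": "step_arm", "body": {"grip": [0, 0, 0, 0, 0, 0, 0, 0], "travel": [[4, 0, 30], [0, 0, 35], [0, 0, 40], [0, 0, 40], [0, 0, 40], [0, 0, 20], [0, 0, 8], [0, 0, 0]], "delta_rot": [[0, 0, 0], [0, 0, 0], [0, 0, 0], [0, 0, 0], [0, 0, 0], [0, 0, 0], [0, 0, 0], [0, 0, 0]]}}

```text
time: 9.05
position: [0.4291, 0.2363, 0.0194]
tool_rot: [0.739, 0.673, -0.001, -0.0]
contact_force: [-0.5, 0.8, -0.1]
width: 0.004
grip_force: 0.0
```

>>> {"method": "step_arm", "body": {"grip": [0, 0, 0, 0, 0, 0, 0, 0], "travel": [[0, 6, 0], [0, 6, 0], [0, 5, 0], [0, 5, 0], [0, 5, 0], [0, 5, 0], [0, 5, 0], [0, 5, 0]], "delta_rot": [[0, 0, 0], [0, 0, 0], [0, 0, 0], [0, 0, 0], [0, 0, 0], [0, 0, 0], [0, 0, 0], [0, 0, 0]]}}

```text
time: 9.85
position: [0.4707, 0.2324, 0.0204]
tool_rot: [0.739, 0.673, -0.0, -0.0]
contact_force: [-3.7, 0.3, 3.2]
width: 0.008
grip_force: 1.9
```

```bash
python3 -c "
from h import *
togo([-27,0,21])"
```

```text
t 9.85 tcp holder mm [-149.742   -0.092   20.415] f holder [-3.757 -0.09   3.173] w 0.6627089014937746 gf 1.8618352204794064
rotvec to G (tool) [-0.001  0.     0.001]
travel mm [ -0.075 122.741  -0.75 ]
```

>>> {"method": "step_arm", "body": {"grip": [0, 0, 0, 0, 0, 0, 0, 0], "travel": [[0, 5, -1], [0, 5, 0], [0, 5, 0], [0, 5, 0], [0, 5, 0], [0, 5, 0], [0, 5, 0], [0, 5, 0]], "delta_rot": [[0, 0, 0], [0, 0, 0], [0, 0, 0], [0, 0, 0], [0, 0, 0], [0, 0, 0], [0, 0, 0], [0, 0, 0]]}}

```text
time: 10.65
position: [0.5113, 0.2286, 0.0215]
tool_rot: [0.739, 0.673, 0.0, 0.0]
contact_force: [-1.0, 0.8, -1.5]
width: 0.003
grip_force: 0.7
```

```bash
python3 -c "
from h import *
togo([-27,0,21])
a=snap('top','top2.png')[1];b=snap('side','side2.png')[1]
o=np.zeros((520,800,3),np.uint8)
t=cv2.resize(a[175:305,200:300],None,fx=4,fy=4);s=cv2.resize(b[140:260,260:410],None,fx=2.6,fy=2.6)
o[:,:400]=t;o[:s.shape[0],400:400+s.shape[1]]=s;cv2.imwrite('pics/crop2.png',o)"
```

```text
t 10.65 tcp holder mm [-108.999   -0.099   21.471] f holder [-1.101  0.72  -1.507] w 0.29967736929886524 gf 0.7406025717011744
rotvec to G (tool) [0.    0.    0.001]
travel mm [-0.003 81.999  0.475]
```

View pics/crop2.png

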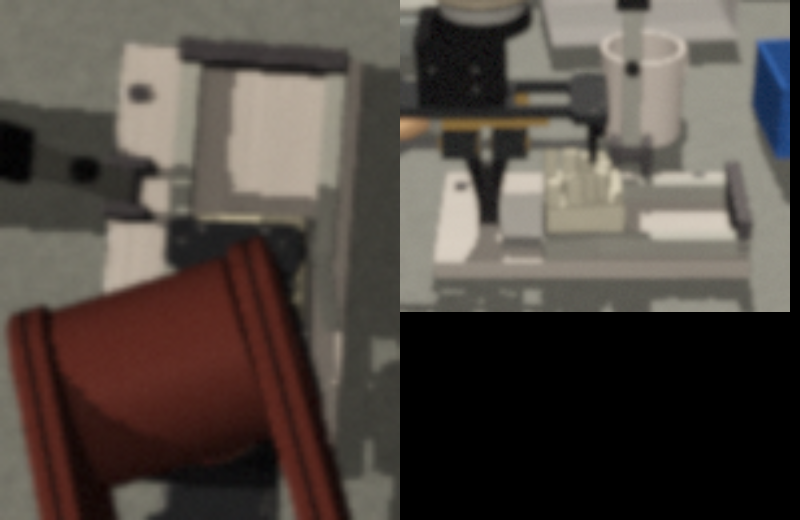

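The cast is sliding in square and the gripper clears the plaster. I'll continue gently.

>>> {"method": "step_arm", "body": {"grip": [0, 0, 0, 0, 0, 0, 0, 0], "travel": [[0, 5, 0], [0, 5, 0], [0, 5, 0], [0, 5, 0], [0, 5, 0], [0, 5, 0], [0, 5, 0], [0, 5, 0]], "delta_rot": [[0, 0, 0], [0, 0, 0], [0, 0, 0], [0, 0, 0], [0, 0, 0], [0, 0, 0], [0, 0, 0], [0, 0, 0]]}}

```text
time: 11.55
position: [0.5499, 0.2258, 0.0214]
tool_rot: [0.739, 0.673, -0.0, -0.001]
contact_force: [-7.8, 6.3, 4.0]
width: 0.009
grip_force: 4.1
```

>>> {"method": "step_arm", "body": {"grip": [0, 0, 0, 0, 0, 0, 0, 0], "travel": [[0, 4, 0], [0, 4, 0], [0, 4, 0], [0, 4, 0], [0, 3, 0], [0, 3, 0], [0, 3, 0], [0, 3, 0]], "delta_rot": [[0, 0, 0], [0, 0, 0], [0, 0, 0], [0, 0, 0], [0, 0, 0], [0, 0, 0], [0, 0, 0], [0, 0, 0]]}}

```text
time: 12.35
position: [0.579, 0.222, 0.0215]
tool_rot: [0.739, 0.673, 0.0, 0.0]
contact_force: [-2.0, 1.3, -0.6]
width: 0.004
grip_force: 0.9
```

```bash
python3 -c "
from h import *
togo([-27,0,21])"
```

```text
t 12.35 tcp holder mm [-41.001  -0.231  21.533] f holder [-2.071  1.116 -0.602] w 0.3702155959942238 gf 0.8727826506947167
rotvec to G (tool) [0.    0.    0.001]
travel mm [ 0.214 14.001  0.537]
```

>>> {"method": "step_arm", "body": {"grip": [0, 0, 0, 0, 0, 0], "travel": [[0, 2, 0], [0, 2, 0], [0, 2, 0], [0, 2, 0], [0, 1, 0], [0, 1, 0]], "delta_rot": [[0, 0, 0], [0, 0, 0], [0, 0, 0], [0, 0, 0], [0, 0, 0], [0, 0, 0]]}}

```text
time: 12.95
position: [0.5885, 0.2214, 0.0216]
tool_rot: [0.739, 0.673, -0.0, -0.0]
contact_force: [-1.7, -0.1, 1.0]
width: 0.003
grip_force: 1.0
```

>>> {"method": "step_arm", "body": {"grip": [0, 0, 0, 0], "travel": [[0, 1, 0], [0, 1, 0], [0, 1, 0], [0, 1, 0]], "delta_rot": [[0, 0, 0], [0, 0, 0], [0, 0, 0], [0, 0, 0]]}}

```text
time: 13.35
position: [0.5925, 0.2211, 0.0216]
tool_rot: [0.739, 0.674, -0.0, -0.0]
contact_force: [-2.1, -0.2, 1.6]
width: 0.006
grip_force: 1.2
```

```bash
python3 -c "
from h import *
togo([-27,0,21])"
```

```text
t 13.35 tcp holder mm [-27.445   0.078  21.603] f holder [-2.095 -0.427  1.588] w 0.4942825283694443 gf 1.200669077834391
rotvec to G (tool) [-0.    -0.     0.001]
travel mm [-0.079  0.445  0.603]
```

>>> {"method": "step_arm", "body": {"grip": [0, 0, 0], "travel": [[0, 1, 0], [0, 1, 0], [0, 1, 0]], "delta_rot": [[0, 0, 0], [0, 0, 0], [0, 0, 0]]}}

```text
time: 13.65
position: [0.5955, 0.2208, 0.0216]
tool_rot: [0.739, 0.673, -0.0, -0.0]
contact_force: [-3.5, -0.3, 0.9]
width: 0.006
grip_force: 1.4
```

>>> {"method": "step_arm", "body": {"grip": [0, 0, 0], "travel": [[0, 1, 0], [0, 1, 0], [0, 1, 0]], "delta_rot": [[0, 0, 0], [0, 0, 0], [0, 0, 0]]}}

```text
time: 13.95
position: [0.5985, 0.2205, 0.0216]
tool_rot: [0.739, 0.673, -0.0, -0.0]
contact_force: [-2.6, -0.9, 2.0]
width: 0.001
grip_force: 1.6
```

>>> {"method": "step_arm", "body": {"grip": [0, 0], "travel": [[0, 1, 0], [0, 1, 0]], "delta_rot": [[0, 0, 0], [0, 0, 0]]}}

```text
time: 14.15
position: [0.5988, 0.2205, 0.0215]
tool_rot: [0.739, 0.673, -0.001, -0.001]
contact_force: [-12.7, 0.1, 9.1]
width: 0.008
grip_force: 5.8
```

>>> {"method": "step_arm", "body": {"grip": [0, 0], "travel": [[0, 1, 0], [0, 0, 0]], "delta_rot": [[0, 0, 0], [0, 0, 0]]}}

```text
time: 14.35
position: [0.5989, 0.2205, 0.0216]
tool_rot: [0.739, 0.674, -0.002, -0.002]
contact_force: [-12.6, -0.2, 10.1]
width: 0.003
grip_force: 6.4
```

```bash
python3 -c "
from h import *
togo([-27,0,21])
b=snap('side','side3.png')[1]
s=cv2.resize(b[150:260,260:410],None,fx=5,fy=5);cv2.imwrite('pics/crop3.png',s)
c=cal('side')
for h in ([-12,-35,28],[24,-32,60],[88,-50,48],[86,-32,40]): print(h,(proj(c,w(h))-[260,150])*5)"
```

```text
t 14.35 tcp holder mm [-21.015   0.081  21.56 ] f holder [-12.57   -1.4    10.136] w 0.266414615741825 gf 6.390653382986784
rotvec to G (tool) [-0.006  0.001  0.002]
travel mm [-0.072 -5.981  0.594]
[-12, -35, 28] [399.955 397.105]
[24, -32, 60] [490.004 326.211]
[88, -50, 48] [650.38  374.397]
[86, -32, 40] [639.025 368.364]
```

View pics/crop3.png

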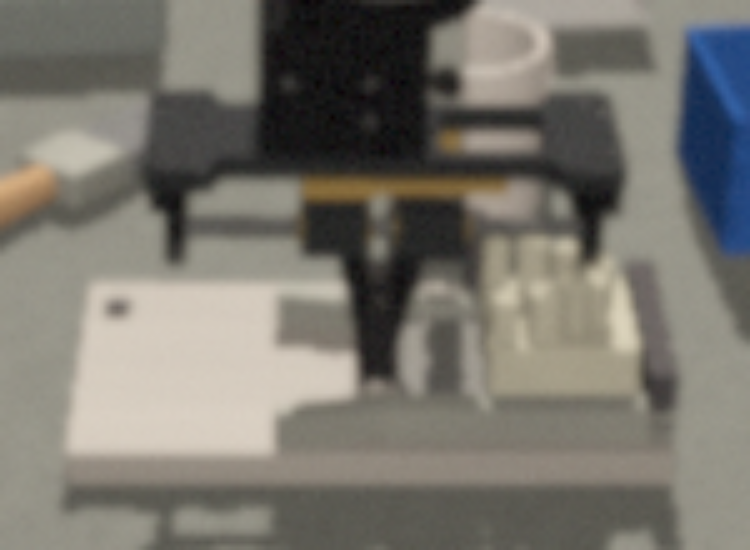

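The cast sits against the stop: its plaster spans (490..640), matching the home prediction, and the push rose to 12.6 N with no further motion. I'll back off, rise and go back to the paddle.

>>> {"method": "step_arm", "body": {"grip": [0, 0, 0, 0, 0, 0, 0, 0], "travel": [[0, -3, 0], [0, -6, 0], [0, -20, 0], [0, -25, 0], [0, 0, -30], [0, 0, -45], [0, 0, -45], [0, 0, -45]], "delta_rot": [[0, 0, 0], [0, 0, 0], [0, 0, 0], [0, 0, 0], [0, 0, 0], [0, 0, 0], [0, 0, 0], [0, 0, 0]]}}

```text
time: 15.2
position: [0.5478, 0.225, 0.1883]
tool_rot: [0.739, 0.673, 0.001, 0.0]
contact_force: [1.3, -0.5, -0.2]
width: 0.009
grip_force: 0.0
```

>>> {"method": "step_arm", "body": {"grip": [60, 60, 60, 60, 60, 60, 60, 60], "travel": [[0, 0, -45], [25, 17, 0], [25, 17, 0], [25, 17, 0], [25, 17, 0], [25, 17, 0], [0, 0, 0], [0, 0, 0]], "delta_rot": [[0, 0, 0], [0, 0, 0], [0, 0, 0], [0, 0, 0], [0, 0, 0], [0, 0, 0], [0, 0, 0], [0, 0, 0]]}}

```text
time: 16.0
position: [0.6439, 0.3417, 0.2306]
tool_rot: [0.739, 0.674, -0.0, 0.0]
contact_force: [-0.5, -0.9, -0.0]
width: 0.638
grip_force: 0.0
```

```bash
python3 -c "
from h import *
togo([10,124,152])
c,a=snap('top','top3.png');a=cv2.resize(a[175:305,200:350],None,fx=4,fy=4);cv2.imwrite('pics/crop4.png',a)
for h in ([-12,35,28],[-12,-35,28],[24,32,55],[24,-32,55]): print(h,(proj(c,w(h))-[200,175])*4)"
```

```text
t 16.0 tcp holder mm [ 12.355 125.002 230.617] f holder [-0.395 -0.976 -0.002] w 55.54015489306857 gf 0.0
rotvec to G (tool) [-0.     0.001  0.002]
travel mm [-0.936 -2.322 78.619]
[-12, 35, 28] [192.878 231.248]
[-12, -35, 28] [311.297 239.031]
[24, 32, 55] [197.293 164.988]
[24, -32, 55] [307.416 172.219]
```

View pics/crop4.png

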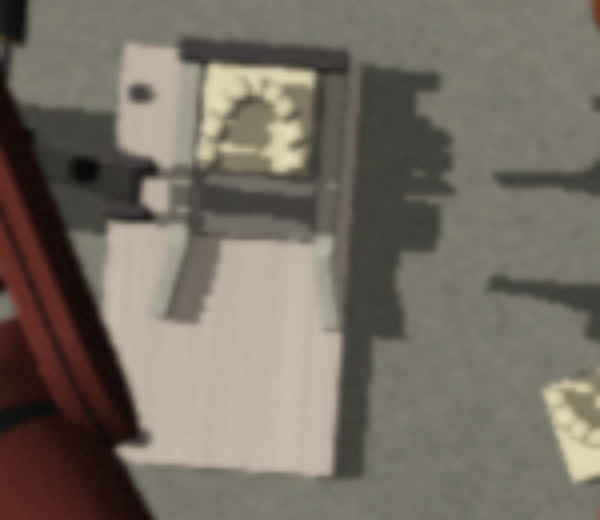

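The plate's rear edge is at crop rows 232–238, as predicted for home, and it's square. I'll go down and grip the lever.

>>> {"method": "step_arm", "body": {"grip": [60, 60, 60, 60, 25, 25, 25, 25], "travel": [[-1, -2, 24], [0, 0, 25], [0, 0, 25], [0, 0, 4], [0, 0, 0], [0, 0, 0], [0, 0, 0], [0, 0, 0]], "delta_rot": [[0, 0, 0], [0, 0, 0], [0, 0, 0], [0, 0, 0], [0, 0, 0], [0, 0, 0], [0, 0, 0], [0, 0, 0]], "force": 20}}

```text
time: 16.85
position: [0.6426, 0.3412, 0.1554]
tool_rot: [0.739, 0.673, 0.001, 0.0]
contact_force: [0.5, -0.0, -0.7]
width: 0.412
grip_force: 0.0
```

>>> {"method": "step_arm", "body": {"grip": [25, 25, 25], "travel": [[0, 0, 0], [0, 0, 0], [0, 0, 0]], "delta_rot": [[0, 0, 0], [0, 0, 0], [0, 0, 0]]}}

```text
time: 17.15
position: [0.6422, 0.3412, 0.1547]
tool_rot: [0.739, 0.673, 0.001, 0.0]
contact_force: [-1.6, -0.3, 5.6]
width: 0.342
grip_force: 20.0
```

```bash
python3 arc.py 0.2 22 139
```

```text
t 17.15 tcp holder mm [ 10.76  124.345 154.688] f holder [-1.59  -0.426  5.589] w 29.716639540535272 gf 20.001755490666255
rotvec to G (tool) [ 0.001 -0.001  0.001]
L,a 140.49883821078132 1.9524793189099579
1 [-10.987  -2.32 ]
2 [-10.691  -2.869]
3 [-10.886  -2.009]
4 [-11.011  -1.137]
5 [-11.067  -0.257]
6 [-11.052   0.624]
7 [-10.967   1.502]
8 [-10.813   2.37 ]
9 [-10.59    3.223]
10 [-10.3     4.055]
11 [-9.945  4.862]
12 [-9.526  5.638]
13 [-9.047  6.378]
14 [-8.511  7.078]
15 [-7.921  7.733]
16 [-7.281  8.338]
17 [-6.594  8.891]
18 [-5.866  9.388]
19 [-5.1    9.825]
20 [-4.302 10.199]
21 [-3.477 10.509]
22 [-2.629 10.753]
```

>>> {"method": "step_arm", "body": {"grip": [25, 25, 25, 25, 25, 25, 25, 25], "travel": [[-11, 0, -2.5], [-11, 0, -3], [-11, 0, -2], [-11, 0, -1], [-11, 0, 0], [-11, 0, 0.5], [-11, 0, 1.5], [-11, 0, 2.5]], "delta_rot": [[0, 0, 0], [0, 0, 0], [0, 0, 0], [0, 0, 0], [0, 0, 0], [0, 0, 0], [0, 0, 0], [0, 0, 0]]}}

```text
time: 17.95
position: [0.6336, 0.2551, 0.1578]
tool_rot: [0.739, 0.674, 0.002, -0.001]
contact_force: [-1.0, 6.1, 1.4]
width: 0.345
grip_force: 20.0
```

>>> {"method": "step_arm", "body": {"grip": [25, 25, 25, 25, 25, 25, 25], "travel": [[-10.5, 0, 3], [-10, 0, 4], [-10, 0, 5], [-9.5, 0, 5.5], [-9, 0, 6.5], [-8.5, 0, 7], [-8, 0, 7.5]], "delta_rot": [[0, 0, 0], [0, 0, 0], [0, 0, 0], [0, 0, 0], [0, 0, 0], [0, 0, 0], [0, 0, 0]]}}

```text
time: 18.65
position: [0.6271, 0.1891, 0.1187]
tool_rot: [0.739, 0.674, 0.001, -0.001]
contact_force: [-1.0, 5.5, 2.2]
width: 0.344
grip_force: 20.0
```

```bash
python3 arc.py 0.15 9 139
```

```text
t 18.65 tcp holder mm [ 10.028 -28.451 118.733] f holder [-1.553  5.359  2.236] w 29.89041998749126 gf 20.000018847640604
rotvec to G (tool) [-0.001 -0.002  0.002]
L,a 137.898226272938 0.7543337307561268
1 [-6.961  6.257]
2 [-5.674  7.408]
3 [-5.164  7.773]
4 [-4.631  8.102]
5 [-4.077  8.394]
6 [-3.505  8.649]
7 [-2.917  8.864]
8 [-2.315  9.04 ]
9 [-1.703  9.175]
```

>>> {"method": "step_arm", "body": {"grip": [25, 25, 25, 25, 25, 25, 25, 25], "travel": [[-6.5, 0, 6], [-6, 0, 7.5], [-5, 0, 8], [-4.5, 0, 8], [-4, 0, 8.5], [-3.5, 0, 8.5], [-3, 0, 9], [-2.5, 0, 9]], "delta_rot": [[0, 0, 0], [0, 0, 0], [0, 0, 0], [0, 0, 0], [0, 0, 0], [0, 0, 0], [0, 0, 0], [0, 0, 0]]}}

```text
time: 19.45
position: [0.6236, 0.1538, 0.0539]
tool_rot: [0.739, 0.673, -0.0, -0.001]
contact_force: [-2.7, 4.8, 2.6]
width: 0.341
grip_force: 20.0
```

>>> {"method": "step_arm", "body": {"grip": [50, 50, 50, 50, 50, 50, 0, 0], "travel": [[0, 0, 0], [0, 0, 0], [0, 0, 0], [0, 0, -20], [0, 0, -20], [0, 0, -15], [0, 0, 0], [0, 0, 0]], "delta_rot": [[0, 0, 0], [0, 0, 0], [0, 0, 0], [0, 0, 0], [0, 0, 0], [0, 0, 0], [0, 0, 0], [0, 0, 0]]}}

```text
time: 20.25
position: [0.6245, 0.1532, 0.1098]
tool_rot: [0.739, 0.673, 0.0, 0.0]
contact_force: [0.3, 0.2, -0.1]
width: 0.464
grip_force: 0.0
```

>>> {"method": "step_arm", "body": {"grip": [0, 0, 0, 0, 0], "travel": [[0, 0, 0], [0, 0, 0], [0, 0, 0], [0, 0, 0], [0, 0, 0]], "delta_rot": [[0, 0, 0], [0, 0, 0], [0, 0, 0], [0, 0, 0], [0, 0, 0]]}}

```text
time: 20.75
position: [0.6242, 0.1533, 0.1092]
tool_rot: [0.739, 0.673, -0.0, -0.0]
contact_force: [0.1, -0.6, 0.3]
width: 0.041
grip_force: 0.0
```

```bash
python3 -c "
from h import *
togo([10,-66,49])"
```

```text
t 20.75 tcp holder mm [ 10.493 -64.435 109.234] f holder [ 0.194 -0.534  0.275] w 3.5469853966438234 gf 0.0
rotvec to G (tool) [-0.     0.     0.001]
travel mm [-1.559 -0.47  60.234]
```

Now I press down on the paddle, quickly at first and then in small steps.

>>> {"method": "step_arm", "body": {"grip": [0, 0, 0, 0, 0, 0, 0, 0], "travel": [[-2, 0, 10], [0, 0, 10], [0, 0, 10], [0, 0, 6], [0, 0, 5], [0, 0, 5], [0, 0, 4], [0, 0, 4]], "delta_rot": [[0, 0, 0], [0, 0, 0], [0, 0, 0], [0, 0, 0], [0, 0, 0], [0, 0, 0], [0, 0, 0], [0, 0, 0]]}}

```text
time: 21.55
position: [0.6243, 0.1512, 0.0555]
tool_rot: [0.739, 0.673, 0.0, 0.0]
contact_force: [-0.5, -1.8, 2.9]
width: 0.005
grip_force: 1.4
```

>>> {"method": "step_arm", "body": {"grip": [0, 0, 0, 0], "travel": [[0, 0, 2], [0, 0, 2], [0, 0, 1], [0, 0, 0]], "delta_rot": [[0, 0, 0], [0, 0, 0], [0, 0, 0], [0, 0, 0]]}}

```text
time: 21.95
position: [0.6243, 0.1513, 0.0506]
tool_rot: [0.739, 0.673, 0.0, 0.0]
contact_force: [0.4, -2.7, 2.5]
width: 0.002
grip_force: 1.0
```

```bash
python3 -c "
from h import *
togo([10,-66,49])"
```

```text
t 21.95 tcp holder mm [ 10.769 -66.383  50.592] f holder [ 0.625 -2.618  2.459] w 0.15908058791506233 gf 0.9941799021908082
rotvec to G (tool) [ 0.    -0.     0.001]
travel mm [ 0.384 -0.769  1.592]
```

>>> {"method": "step_arm", "body": {"grip": [0, 0, 0], "travel": [[0, 0, 1], [0, 0, 1], [0, 0, 0]], "delta_rot": [[0, 0, 0], [0, 0, 0], [0, 0, 0]]}}

```text
time: 22.25
position: [0.6243, 0.1512, 0.0489]
tool_rot: [0.739, 0.673, 0.0, 0.0]
contact_force: [-1.0, -1.8, 5.6]
width: 0.003
grip_force: 2.4
```

>>> {"method": "step_arm", "body": {"grip": [0, 0, 0], "travel": [[0, 0, 1], [0, 0, 0], [0, 0, 0]], "delta_rot": [[0, 0, 0], [0, 0, 0], [0, 0, 0]]}}

```text
time: 22.55
position: [0.6243, 0.1512, 0.0481]
tool_rot: [0.739, 0.673, 0.0, 0.0]
contact_force: [-1.6, -2.4, 5.9]
width: 0.01
grip_force: 3.0
```

>>> {"method": "step_arm", "body": {"grip": [0, 0, 0], "travel": [[0, 0, 1], [0, 0, 1], [0, 0, 0]], "delta_rot": [[0, 0, 0], [0, 0, 0], [0, 0, 0]]}}

```text
time: 22.85
position: [0.6243, 0.1512, 0.0465]
tool_rot: [0.739, 0.673, 0.0, 0.0]
contact_force: [-2.4, -2.4, 8.4]
width: 0.008
grip_force: 4.1
```

>>> {"method": "step_arm", "body": {"grip": [0, 0, 0], "travel": [[0, 0, 1], [0, 0, 0], [0, 0, 0]], "delta_rot": [[0, 0, 0], [0, 0, 0], [0, 0, 0]]}}

```text
time: 23.15
position: [0.6243, 0.1512, 0.0458]
tool_rot: [0.739, 0.674, 0.0, 0.0]
contact_force: [-3.2, -2.6, 10.0]
width: 0.005
grip_force: 5.1
```

>>> {"method": "step_arm", "body": {"grip": [0, 0, 0, 0], "travel": [[0, 0, 0.8], [0, 0, 0], [0, 0, 0], [0, 0, 0]], "delta_rot": [[0, 0, 0], [0, 0, 0], [0, 0, 0], [0, 0, 0]]}}

```text
time: 23.55
position: [0.6244, 0.1512, 0.0456]
tool_rot: [0.739, 0.674, 0.0, 0.0]
contact_force: [-6.0, -3.2, 14.1]
width: 0.005
grip_force: 7.0
```

>>> {"method": "step_arm", "body": {"grip": [0, 0, 0, 0, 0, 0, 0, 0], "travel": [[0, 0, -2], [0, 0, -2], [0, 0, -6], [0, 0, -20], [0, 0, -40], [0, 0, -40], [0, 0, -40], [0, 0, 0]], "delta_rot": [[0, 0, 0], [0, 0, 0], [0, 0, 0], [0, 0, 0], [0, 0, 0], [0, 0, 0], [0, 0, 0], [0, 0, 0]]}}

```text
time: 24.35
position: [0.6279, 0.1523, 0.2016]
tool_rot: [0.739, 0.674, 0.005, 0.003]
contact_force: [0.0, -0.5, 0.0]
width: 0.004
grip_force: 0.0
```

>>> {"method": "step_arm", "body": {"grip": [0, 0, 0, 0, 0, 0], "travel": [[-40, -20, 0], [-40, -20, 0], [-40, -20, 0], [-40, -20, 0], [0, 0, 0], [0, 0, 0]], "delta_rot": [[0, 0, 0], [0, 0, 0], [0, 0, 0], [0, 0, 0], [0, 0, 0], [0, 0, 0]]}}

```text
time: 24.95
position: [0.5291, -0.001, 0.1933]
tool_rot: [0.74, 0.673, 0.0, -0.0]
contact_force: [-0.1, 0.1, 0.3]
width: 0.005
grip_force: 0.0
```

```bash
python3 -c "
from h import *
togo()
ct,a=snap('top','top5.png');cs,b=snap('side','side5.png')
o=np.zeros((520,800,3),np.uint8)
t=cv2.resize(a[175:305,200:300],None,fx=4,fy=4);s=cv2.resize(b[180:260,265:398],None,fx=3,fy=3)
o[:,:400]=t;o[:s.shape[0],400:400+s.shape[1]]=s;cv2.imwrite('pics/crop5.png',o)
for n,c,off,k,x0 in (('top',ct,(200,175),4,0),('side',cs,(265,180),3,400)):
  for h in ([-5,-86,49],[25,-86,49],[-5,-46,49],[-12,-35,28]): print(n,h,(proj(c,w(h))-off)*k+[x0,0])"
```

```text
t 24.95 tcp holder mm [ -69.635 -226.973  193.3  ] f holder [-0.153  0.076  0.299] w 0.4007578623532798 gf 0.0
rotvec to G (tool) [-0.    -0.001 -0.001]
top [-5, -86, 49] [397.26  229.082]
top [25, -86, 49] [400.783 177.946]
top [-5, -46, 49] [328.599 224.57 ]
top [-12, -35, 28] [311.297 239.031]
side [-5, -86, 49] [639.087 161.934]
side [25, -86, 49] [685.083 161.929]
side [-5, -46, 49] [636.606 130.31 ]
side [-12, -35, 28] [624.973 148.263]
```

View pics/crop5.png

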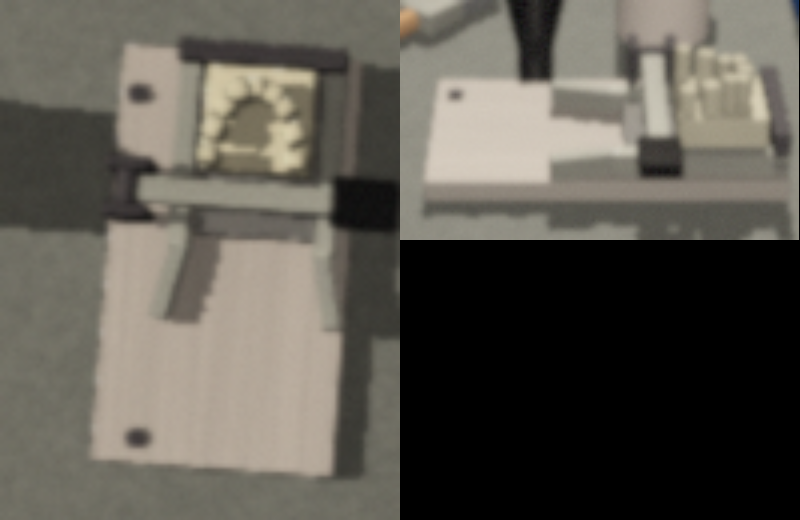

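The lever lies level across the lip, with the paddle at crop (365,203) as predicted for shut. The cast is home and the robot is clear, so I'll hand in.

```bash
python3 -c "
from h import *
print(env.finish_job())"
```

```text
the job is handed in; nothing more can be done
None
```

The job is handed in with no verdict returned: the lever was swung back to about 1.96 rad, the model pushed home against the stop (about 16 N at most), and the lever pressed shut on its plate at 14 N; in the last pictures it lay level, the model was home and the robot was clear, but the pad's own grip force was not measured.

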